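Hold the larger bearing ball in the silhouette gauge

TASK

Pick up the black ball tray by its upright handle with a light grip (the printed handle must not be squeezed with more than 50 N by either finger) and carry it so that both loose steel balls stay in their shallow pockets, without touching a ball, bumping the silhouette gauge or disturbing the other things on the bench. Bring it into the open gap of the gauge, between the lens and the white backlight panel, so that the larger ball is centred on the lens axis, midway between lens and panel. Finish while still holding the tray there in the air, level and still.

Things in the scene. Friction and masses are not known exactly. Their poses are not given: they have to be found in the camera images.
- tray_handle (a point): Black printed ball tray (0.12 to 0.2 kg), loose: plate 140 x 64 x 10 mm, in its middle an upright handle plate 44 mm long (along the tray), 10 mm thick, its top 70 mm above the underside. This point is in the handle's middle, 45 mm above the underside, 25 mm below its top. x along the tray's length, y across the handle's thickness, z up.
- tray_pocket_a (a point): Centre of the floor of the round pocket at the tray's +x end, 46 mm from the middle: 22 mm across, 2.5 mm deep, its floor 7.5 mm above the tray's underside (37.5 mm below tray_handle). Same axes as tray_handle. Either ball may lie in it.
- tray_pocket_b (a point): The same at the tray's -x end.
- big_ball_center (a point): Centre of the larger steel ball, 28 mm across, 90 g, loose in one of the two pockets, where it can roll about 3 mm; its centre is 21.5 mm above the tray's underside (23.5 mm below tray_handle). It rolls out if the tray tips by about 35 degrees. Its axes mean nothing.
- small_ball_center (a point): Centre of the smaller steel ball, 18 mm across, 24 g, loose in the other pocket, where it can roll about 5 mm. Its axes mean nothing.
- gauge: Silhouette gauge, fixed: black base plate 110 x 440 mm with a rail, 26 mm high; on it a camera with a long black lens (56 mm across, top at 160 mm) facing a square white backlight panel (86 mm, top at 170 mm) along y, 140 mm apart; the gap is open above and on both x sides down to the rail. Origin on the bench under the gap's middle; x across the lens axis, y from lens to panel, z up.
- gauge_focus (a point): Point on the lens axis, 130 mm above the bench, midway between the lens front and the panel face: where the larger ball's centre belongs. Axes as gauge.
- gauge_lens (a point): Centre of the lens's front face, 70 mm from the focus point on the -y side of the gauge.
- gauge_panel (a point): Centre of the panel's lit face, 70 mm from the focus point on the +y side.
- estop: Bystander, to be left alone: emergency-stop box: yellow cube 72 mm with a red mushroom button, 84 mm tall. Origin under its middle.
- gearmotor: Bystander, to be left alone: small metal gearmotor lying on its side, 95 mm long, 36 mm across. Origin under its middle.
- spray_can: Bystander, to be left alone: grey spray can standing up, 54 mm across, 190 mm tall. Origin under its middle.
- blue_case: Bystander, to be left alone: blue plastic electronics case, 85 x 58 mm, 37 mm tall. Origin under its middle.
- relay: Bystander, to be left alone: yellow relay module standing on the bench, 100 x 45 mm, 60 mm tall. Origin under its middle.
- screwdriver: Bystander, to be left alone: screwdriver lying flat. Origin under its middle.
- caliper: Bystander, to be left alone: digital caliper lying flat, 230 mm long, 14 mm tall. Origin under its middle.

How it is judged:
On the way:
1. the tray has been lifted clear of the bench in the fingers, both balls in their pockets (height (world z) of tray_handle above 0.085 m and contact force between the fingers and tray above 1 N and (distance between big_ball_center and tray_pocket_a below 0.018 m or distance between big_ball_center and tray_pocket_b below 0.018 m) and (distance between small_ball_center and tray_pocket_a below 0.0135 m or distance between small_ball_center and tray_pocket_b below 0.0135 m)), for 0.2 s.
At the end, for the whole second after the job is handed in: The fingers hold the tray in the gap of the gauge, touching nothing else: the larger ball's centre within 10 mm of the lens axis sideways and in height and within 15 mm of midway along it, the tray level within 5 degrees and still (under 20 mm/s and 0.1 rad/s), both balls in their pockets (x of big_ball_center in the frame of gauge_focus between -0.01 and 0.01 m and y of big_ball_center in the frame of gauge_focus between -0.015 and 0.015 m and z of big_ball_center in the frame of gauge_focus between -0.01 and 0.01 m and angle between tray_handle's own z axis and vertical below 0.087 rad and (distance between big_ball_center and tray_pocket_a below 0.018 m or distance between big_ball_center and tray_pocket_b below 0.018 m) and (distance between small_ball_center and tray_pocket_a below 0.0135 m or distance between small_ball_center and tray_pocket_b below 0.0135 m) and contact force between the fingers and tray above 1 N and contact force between tray and gauge below 0.2 N and height (world z) of tray_handle above 0.12 m and linear speed of tray below 0.02 m/s and angular speed of tray below 0.1 rad/s); the arm keeps its last pose, push and grip.
It fails at once if a ball left its pocket (not (distance between big_ball_center and tray_pocket_a below 0.018 m or distance between big_ball_center and tray_pocket_b below 0.018 m) or not (distance between small_ball_center and tray_pocket_a below 0.0135 m or distance between small_ball_center and tray_pocket_b below 0.0135 m)).
It fails at once if the handle was squeezed with more than 50 N a finger (contact force between the fingers and tray above 100 N).
It fails at once if a ball was touched by the robot (contact force between any of the arm, the fingers and big_ball above 0.5 N or contact force between any of the arm, the fingers and small_ball above 0.5 N).
It fails at once if the gauge was bumped (contact force between anything else and gauge above 5 N).
It fails at once if another thing on the bench was pushed by more than 30 mm (distance of any of estop, gearmotor, spray_can, blue_case, relay, screwdriver, caliper from where it was at the start of the episode above 0.03 m).
It also fails if it takes over 48 s, if anything falls off the work surface, if the arm or the gripper's body presses on something with over 40 N, if the wrist force passes 120 N, or if a joint passes its speed limit or range.

ROBOT

A 6-joint arm with a two-finger parallel gripper is mounted at the origin on the work surface. World frame = base frame: x ahead of the robot, y to its left, z up, the work surface at z = 0. Lengths are in m, angles in rad, forces in N, time in s.
With the tool pointing down it reaches from about 0.225 to 0.875 m from the base axis. Payload 3.4 kg.
Tool frame: the origin (TCP) lies at the very end of the fingers, on their centre line; the grasp point (between the pads) lies 19 mm behind it (grip_depth is the distance from the TCP to the grasp point, in m); x points along the fingers, z is the direction in which the jaws open and shut, and the axes are right-handed (so a half turn about x gives the same grasp; the last joint's range is limited). The gripper opens to 85 mm and grips with 20 to 120 N. Pads are 22 mm wide; open, the fingers measure 114 mm over their backs; the gripper's body (76 mm by 85 mm) begins 54 mm behind the grasp point. The pads swing forward as they close: fully open they stand 13 mm farther back than shut.
Start: joints at [-1.321, 0.276, 1.505, -0, 1.361, -0.121], TCP at [0.208, -0.536, 0.231] pointing down, gripper open.
Joint ranges: [-2.89, 2.89], [-0.75, 2.08], [0.22, 2.7], [-1.18, 4.32], [0.11, 2.71], [-2.7, 2.7]. Speed limits (rad/s): [2.57, 2.57, 3.14, 3.14, 3.14, 3.14].

INTERFACE

Orientations are given as a unit quaternion [w, x, y, z].
In Python, from rig import get_state, get_image, sign_off, grip_depth gives the robot as it stands. The module is installed in compiled form; this text tells all that it offers.
- The arm moves only by the tool arm_command, never from a script. Its argument "series" is a list of rows, each an object with "dp": the shift along the tool's x, y, z scaled (see below), a list of three; "angular": the turn, a rotation vector about the tool's x, y, z scaled (see below), a list of three; "gripper": the finger opening in mm, from 0 to 85.4. A call has exactly 8 rows; each row shifts and turns the pose as measured when the row begins, along the tool's axes as they then stand; what a row does not reach is not made up. The controller multiplies each number of a shift by 0.12 m and each number of a turn by 90 degrees. A row lasts 1/8 s, in which the tool goes at most 62.5 mm and 10.7 degrees, less where a joint would pass 70% of its speed; a pose out of reach is approached as far as the arm can. A call with a number of a shift or a turn outside -1 to 1 is refused whole. A call with a gripper value outside its range is refused whole. The fingers move at their own pace and stop on an object; "grip_force" is the grip in N (left out, the last holds). Time passes only in rows, so rows that do not move let the fingers close, or fill a call up. It gives the time, the measured TCP pose, the force and the opening at its end, in the units of the state.
- get_state(): the state, without advancing time (a new reading comes with each control period).
- get_image(name): name is "scene" or "top" or "wrist"; returns a dict with "image" (400x640x3 uint8, blue, green, red), "depth" (400x640 float32, m along the optical axis (not along the pixel's ray), 0 where there is no reading), "mtx" (3x3 intrinsics, pixels), "view" (4x4, takes a point from world to camera coordinates); the wrist camera has in their place "mount" (4x4, takes a point from camera to tool coordinates, whose origin is the TCP and whose axes are the tool frame's). Camera axes: x right, y up, looking along -z (the intrinsics and any distortion apply to the point x, -y, -z); pixel columns grow to the right and rows downward; lengths in m; the calibration is good to about 2 mm. A picture is of the moment at which its call begins: read the wrist's pose just before it.
- sign_off(): hands the job in, once; it reports no verdict.
The state is a dict: "clock": time; "qpos": joint angles; "qd": joint speeds; "effort": joint torques, N m; "position": TCP position; "ee_rot": TCP orientation; "contact_force": force on the tool from outside, world axes, zero at the start; "moment": the same for the moment, N m; "width": finger opening in m.
Only numpy, scipy, OpenCV 4.12 (cv2) and the standard library are available. Lean on these libraries where they do the work, as an engineer would, in place of code of your own. Each camera call takes 0.05 s, during which the arm holds its last target. There are 200 camera calls.

## Working session

There is one attempt and no reset: what is moved stays moved. The work goes in short steps, Python scripts to look and compute and a tool call to move; the robot and the scene stay as the last step left them, time stands still between calls to the robot, and variables do not carry over. Pictures are saved under pics/ and viewed, about 8 in all and at most 12, crops included, and the job is handed in when it is done.

Besides the shell and the picture viewer there is one more tool, called after "Call:" as name(argument=value, ...), one argument or row to a line, values as JSON. arm_command: Moves the arm, as the interface text tells. Its arguments: {"type":"object","properties":{"series":{"type":"array","items":{"type":"object","properties":{"dp":{"type":"array","items":{"type":"number"}},"angular":{"type":"array","items":{"type":"number"}},"gripper":{"type":"number"}}}},"grip_force":{"type":"number"}},"required":["series"]}

```bash
mkdir -p pics
cat > h.py <<'E'
import numpy as np, cv2
from rig import get_state, get_image, grip_depth
from scipy.spatial.transform import Rotation as R
def pose():
    s=get_state(); q=np.array(s["ee_rot"]); T=np.eye(4)
    T[:3,:3]=R.from_quat(q[[1,2,3,0]]).as_matrix(); T[:3,3]=s["position"]; return T
def grab(n):
    T=pose(); g=get_image(n)
    g["c2w"]=T@g["mount"] if n=="wrist" else np.linalg.inv(g["view"]); return g
def cloud(g):
    d=g["depth"]; K=g["mtx"]; v,u=np.mgrid[:d.shape[0],:d.shape[1]]
    P=np.stack([(u-K[0,2])/K[0,0]*d,-(v-K[1,2])/K[1,1]*d,-d],-1)
    W=P@g["c2w"][:3,:3].T+g["c2w"][:3,3]; W[d==0]=np.nan; return W
E
python3 - <<'E'
from h import *
s=get_state(); print({k:np.round(v,3) for k,v in s.items()},grip_depth); print(pose().round(3))
for n in ("top","scene"):
    g=grab(n); cv2.imwrite(f"pics/{n}.png",g["image"]); np.save(f"{n}.npy",cloud(g)); print(n,g["mtx"].round(1).tolist(),g["c2w"].round(3).tolist(),[k for k in g])
E
```

```text
{'clock': np.float64(0.0), 'qpos': array([-1.321,  0.277,  1.506, -0.   ,  1.361, -0.121]), 'qd': array([-0.   ,  0.   ,  0.   ,  0.001,  0.   , -0.002]), 'effort': array([ 0.0000e+00, -4.1677e+01, -2.4580e+01, -0.0000e+00,  1.1000e-02,
        0.0000e+00]), 'position': array([ 0.208, -0.535,  0.23 ]), 'ee_rot': array([ 0.583,  0.4  ,  0.584, -0.399]), 'contact_force': array([-0.541, -0.018,  0.142]), 'moment': array([-0.025,  0.005, -0.048]), 'width': np.float64(0.085)} 0.0187
[[-0.     0.932  0.362  0.208]
 [ 0.002  0.362 -0.932 -0.535]
 [-1.     0.    -0.002  0.23 ]
 [ 0.     0.     0.     1.   ]]
top [[383.1, 0.0, 317.0], [0.0, 383.1, 200.1], [0.0, 0.0, 1.0]] [[-0.026, 0.992, -0.126, 0.407], [-1.0, -0.024, 0.017, 0.078], [0.013, 0.127, 0.992, 1.172], [0.0, 0.0, 0.0, 1.0]] ['image', 'depth', 'mtx', 'view', 'c2w']
scene [[406.0, 0.0, 323.3], [0.0, 406.0, 191.9], [0.0, 0.0, 1.0]] [[-0.574, -0.683, 0.452, 1.032], [0.819, -0.484, 0.309, 0.415], [0.007, 0.548, 0.837, 1.013], [0.0, 0.0, 0.0, 1.0]] ['image', 'depth', 'mtx', 'view', 'c2w']
```

View pics/top.png

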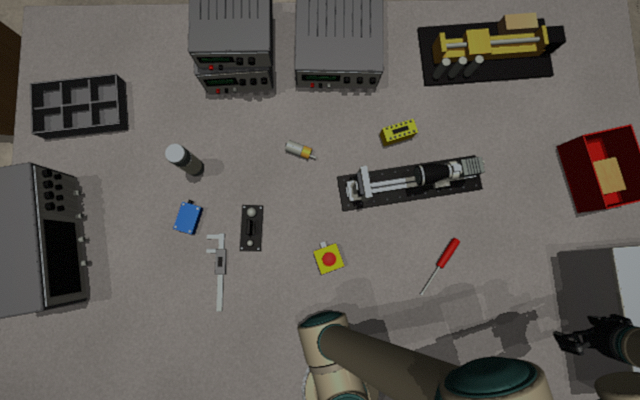

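View pics/scene.png

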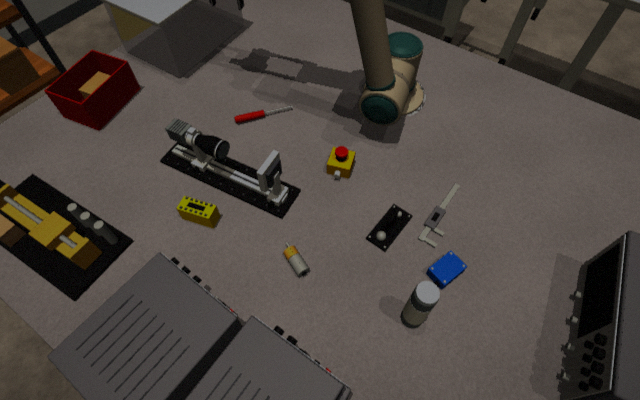

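The top view shows the tray at about (251,228), with the larger ball at (252,212) and the smaller one at (250,243). The gauge panel is at about (364,182) and the lens front at about (418,177). I'll enlarge these and compute coordinates from depth.

Run:
```python
from h import *
im=cv2.imread("pics/top.png")
a=cv2.resize(im[195:260,230:280],None,fx=8,fy=8,interpolation=cv2.INTER_CUBIC)[:520]
b=cv2.resize(im[145:215,335:490],None,fx=5,fy=5,interpolation=cv2.INTER_CUBIC)
c=np.zeros((350+530,800,3),np.uint8)
cv2.imwrite("pics/crop_tray.png",a); cv2.imwrite("pics/crop_gauge.png",b)
W=np.load("top.npy")
def box(r0,r1,c0,c1,z0,z1,name):
    P=W[r0:r1,c0:c1].reshape(-1,3); P=P[(P[:,2]>z0)&(P[:,2]<z1)]
    if len(P)<3: print(name,len(P));return
    rect=cv2.minAreaRect(P[:,:2].astype(np.float32)*1000)
    print(name,len(P),'mean',P.mean(0).round(4),'min',P.min(0).round(3),'max',P.max(0).round(3),'rect',np.round(rect[0],1),np.round(rect[1],1),round(rect[2],1))
box(195,260,230,280,-.02,.004,'bench')
box(195,260,232,272,.005,.018,'plate'); box(195,260,232,272,.05,.09,'handle');box(195,260,232,272,.018,.045,'balls')
box(145,215,330,490,.005,.035,'base'); box(145,215,335,385,.1,.2,'panel'); box(145,215,400,490,.1,.2,'lens')
```

```text
bench 2210 mean [ 0.4793  0.2459 -0.0006] min [ 0.379  0.175 -0.008] max [0.579 0.327 0.004] rect [478.9 252.2] [151.9 197.4] 89.2
plate 789 mean [0.4725 0.2611 0.0098] min [0.381 0.215 0.005] max [0.569 0.315 0.018] rect [479.2 262.8] [102.1 179.7] 78.2
handle 68 mean [0.4759 0.2606 0.0663] min [0.454 0.256 0.05 ] max [0.497 0.266 0.075] rect [475.4 260.9] [42.8 10. ] 0.8
balls 112 mean [0.4923 0.2592 0.0287] min [0.423 0.245 0.018] max [0.534 0.273 0.042] rect [478.5 258.2] [110.5  27.2] 0.9
base 3328 mean [ 0.5909 -0.2056  0.0142] min [ 0.499 -0.476  0.005] max [0.724 0.015 0.035] rect [ 614.6 -228. ] [490.  213.6] 88.0
panel 430 mean [ 0.5776 -0.0623  0.1556] min [ 0.538 -0.083  0.102] max [ 0.624 -0.045  0.174] rect [580.4 -62.1] [86.5 32.7] 7.2
lens 1237 mean [ 0.6093 -0.2983  0.1473] min [ 0.573 -0.405  0.105] max [ 0.645 -0.213  0.167] rect [ 611.  -310.8] [ 55.2 192.8] 6.3
```

View pics/crop_tray.png

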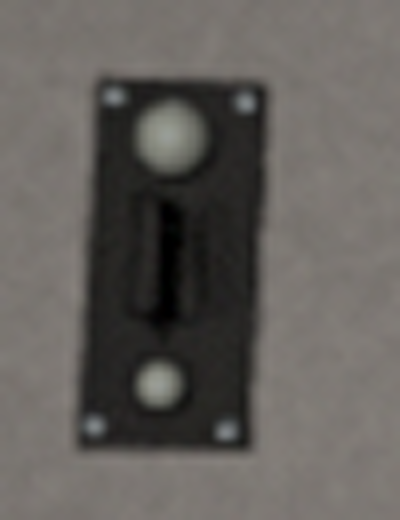

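View pics/crop_gauge.png

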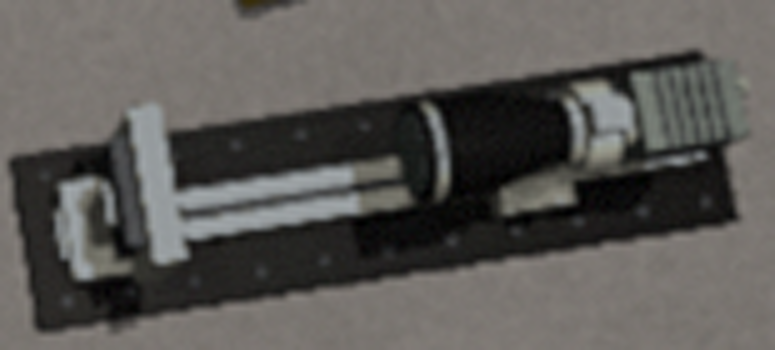

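The tray crop shows the corner screws at (114,96), (245,102), (94,427) and (227,430), the big ball at (170,137) and the small one at (158,384). In the gauge crop the panel's front top edge runs from (163,103) to (188,258), and the lens front is at about x=400–440.

```bash
cat >> h.py <<'E'
def ray(g,u,v,z):
    K=g["mtx"]; d=g["c2w"][:3,:3]@np.array([(u-K[0,2])/K[0,0],-(v-K[1,2])/K[1,1],-1]); o=g["c2w"][:3,3]
    return o+d*(z-o[2])/d[2]
E
python3 - <<'E'
from h import *
g=grab("top")
t=lambda x,y,z:ray(g,230+(x+.5)/8-.5,195+(y+.5)/8-.5,z)[:2]
q=lambda x,y,z:ray(g,335+(x+.5)/5-.5,145+(y+.5)/5-.5,z)[:2]
S=[t(*p,.01) for p in((114,96),(245,102),(94,427),(227,430))]
m1=(S[0]+S[1])/2;m2=(S[2]+S[3])/2
print('tray',np.mean(S,0).round(4),'yaw',np.degrees(np.arctan2(*(m1-m2)[::-1])).round(2),'len',np.linalg.norm(m1-m2))
print('balls',t(170,137,.0215),t(158,384,.0165))
p1,p2=q(163,103,.17),q(188,258,.17); print('panel',p1,p2,np.linalg.norm(p1-p2),np.degrees(np.arctan2(*(p1-p2)[::-1])))
B=[q(*p,.012) for p in((12,158),(700,50),(738,215),(38,330))]; print('base',np.round(B,4).tolist(),np.mean(B,0)); e=B[0]-B[1]+B[3]-B[2]; print('gauge yaw',np.degrees(np.arctan2(*e[::-1]))-90)
W=np.load("top.npy"); P=W[145:215,395:440].reshape(-1,3); P=P[(P[:,2]>.14)]; print('lens top min y', P[P[:,1].argsort()[:0:-1]][:12].round(3).tolist())
Ws=np.load("scene.npy"); P=Ws[120:215,160:305].reshape(-1,3)
for y0,y1,n in((-.25,-.15,'lens'),(-.12,-.02,'panel')):
  Q=P[(P[:,2]>.11)&(P[:,1]>y0)&(P[:,1]<y1)]; print(n,len(Q),Q.min(0).round(3),Q.max(0).round(3),cv2.minAreaRect(Q[:,:2].astype(np.float32)*1000))
E
```

```text
tray [0.4762 0.2608] yaw -3.52 len 0.12449874149057215
balls [0.52269437 0.25882864] [0.43052708 0.26444529]
panel [ 0.62496957 -0.07530318] [ 0.54106469 -0.08501865] 0.08446549251446803 6.604949714488995
base [[0.627, -0.0049], [0.6855, -0.4363], [0.5809, -0.4518], [0.5202, -0.0173]] [ 0.60341356 -0.22755539]
gauge yaw 7.83947698114531
lens top min y [[0.62, -0.213, 0.144], [0.623, -0.214, 0.141], [0.616, -0.214, 0.149], [0.626, -0.214, 0.141], [0.619, -0.215, 0.149], [0.609, -0.215, 0.155], [0.622, -0.215, 0.148], [0.599, -0.215, 0.152], [0.611, -0.215, 0.144], [0.609, -0.216, 0.143], [0.607, -0.216, 0.152], [0.612, -0.216, 0.153]]
lens 354 [ 0.574 -0.25   0.11 ] [ 0.634 -0.214  0.16 ] ((603.9456787109375, -233.93704223632812), (56.72439193725586, 36.36722183227539), 6.453853607177734)
panel 596 [ 0.538 -0.082  0.11 ] [ 0.626 -0.045  0.173] ((580.877685546875, -62.872154235839844), (89.02680969238281, 32.87732696533203), 6.783295154571533)
```

Call:
arm_command(
  series=[
    {"dp": [0, 0.3, -0.3], "angular": [0, 0, 0], "gripper": 85},
    {"dp": [0, 0.25, -0.4], "angular": [0, 0, 0], "gripper": 85},
    {"dp": [0, 0.2, -0.45], "angular": [0.05, 0, 0], "gripper": 85},
    {"dp": [0, 0.2, -0.45], "angular": [0.05, 0, 0], "gripper": 85},
    {"dp": [0, 0.2, -0.45], "angular": [0.05, 0, 0], "gripper": 85},
    {"dp": [0, 0.2, -0.45], "angular": [0.05, 0, 0], "gripper": 85},
    {"dp": [0, 0.2, -0.45], "angular": [0.05, 0, 0], "gripper": 85},
    {"dp": [0, 0.1, -0.3], "angular": [0.05, 0, 0], "gripper": 85},
  ],
  grip_force=35,
)

```text
clock: 1.15
position: [0.3154, -0.1009, 0.2289]
ee_rot: [0.468, 0.532, 0.468, -0.529]
contact_force: [-0.5, -1.1, 0.4]
width: 0.0847
```

Call:
arm_command(
  series=[
    {"dp": [0, 0.14, -0.4], "angular": [-0.04, 0, 0], "gripper": 85},
    {"dp": [0, 0.14, -0.5], "angular": [0, 0, 0], "gripper": 85},
    {"dp": [0, 0.13, -0.5], "angular": [0, 0, 0], "gripper": 85},
    {"dp": [0, 0.12, -0.5], "angular": [0, 0, 0], "gripper": 85},
    {"dp": [0, 0.12, -0.5], "angular": [0, 0, 0], "gripper": 85},
    {"dp": [0, 0.12, -0.5], "angular": [0, 0, 0], "gripper": 85},
    {"dp": [0, 0.1, -0.25], "angular": [0, 0, 0], "gripper": 85},
    {"dp": [0, 0, 0], "angular": [0, 0, 0], "gripper": 85},
  ],
)

```text
clock: 2.15
position: [0.4467, 0.2791, 0.2294]
ee_rot: [0.488, 0.515, 0.484, -0.511]
contact_force: [-0.4, -0.9, 0.8]
width: 0.085
```

Run:
```python
from h import *
print(pose().round(4))
g=grab("wrist"); cv2.imwrite("pics/w1.png",g["image"]); W=cloud(g)
for n,z0,z1 in(('handle',.06,.08),('balls',.018,.045)):
    P=W[(W[...,2]>z0)&(W[...,2]<z1)&(abs(W[...,0]-.476)<.08)&(abs(W[...,1]-.26)<.035)]
    if len(P)>5:print(n,len(P),P.mean(0).round(4),cv2.minAreaRect(P[:,:2].astype(np.float32)*1000),np.median(P[:,2]))
```

```text
[[ 7.400e-03  9.985e-01 -5.460e-02  4.467e-01]
 [ 2.000e-04 -5.460e-02 -9.985e-01  2.791e-01]
 [-1.000e+00  7.400e-03 -6.000e-04  2.294e-01]
 [ 0.000e+00  0.000e+00  0.000e+00  1.000e+00]]
handle 396 [0.4772 0.2573 0.0698] ((476.57110595703125, 257.2124328613281), (9.910295486450195, 43.59871292114258), 87.68878936767578) 0.0700679835642509
balls 628 [0.4998 0.2563 0.0297] ((478.6863098144531, 256.7078552246094), (27.220556259155273, 113.15900421142578), 86.6308822631836) 0.030401422062786537
```

View pics/w1.png

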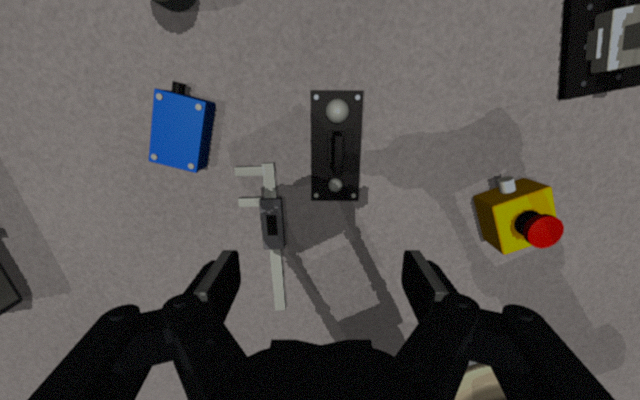

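The wrist view shows the tray handle at (337,152), the big ball at (337,110), the small ball at (335,185) and the caliper head well to the left at (268,170). It puts the handle at (0.4766, 0.2573), within 3.5 mm of the top view. I'll descend partway and check again.

Call:
arm_command(
  series=[
    {"dp": [0.08, 0.09, 0.05], "angular": [0, 0.0, 0], "gripper": 85},
    {"dp": [0.15, 0.09, 0.06], "angular": [0, 0, 0], "gripper": 85},
    {"dp": [0.15, 0.08, 0.05], "angular": [0, 0, 0], "gripper": 85},
    {"dp": [0.15, 0, 0], "angular": [0, 0, 0], "gripper": 85},
    {"dp": [0.15, 0, 0], "angular": [0, 0, 0], "gripper": 85},
    {"dp": [0.15, 0, 0], "angular": [0, 0, 0], "gripper": 85},
    {"dp": [0.1, 0, 0], "angular": [0, 0, 0], "gripper": 85},
    {"dp": [0, 0, 0], "angular": [0, 0, 0], "gripper": 85},
  ],
)

```text
clock: 3.2
position: [0.4774, 0.2411, 0.1123]
ee_rot: [-0.485, -0.516, -0.48, 0.517]
contact_force: [-0.4, 0.9, 0.6]
width: 0.085
```

Run:
```python
from h import *
T=pose(); print(T.round(4))
g=grab("wrist"); cv2.imwrite("pics/w2.png",g["image"]); W=cloud(g)
for n,z0,z1 in(('handle',.06,.08),('balls',.018,.045)):
    P=W[(W[...,2]>z0)&(W[...,2]<z1)&(abs(W[...,0]-.476)<.08)&(abs(W[...,1]-.26)<.03)]
    if len(P)>5:
        r=cv2.minAreaRect(P[:,:2].astype(np.float32)*1000);print(n,len(P),r,np.median(P[:,2]))
        print('  err in tool axes',(T[:3,:3].T@(np.r_[np.array(r[0])/1000,0]-T[:3,3]*[1,1,0])).round(4))
```

```text
[[ 0.0043  0.9976 -0.0688  0.4774]
 [-0.0068 -0.0688 -0.9976  0.2411]
 [-1.      0.0048  0.0065  0.1123]
 [ 0.      0.      0.      1.    ]]
handle 865 ((476.9642333984375, 257.0418701171875), (10.131218910217285, 43.854881286621094), 86.51436614990234) 0.07003397838495981
  err in tool axes [-0.0001 -0.0015 -0.0159]
balls 1222 ((479.4482421875, 256.7720031738281), (26.931447982788086, 112.93669128417969), 86.70014953613281) 0.031172414794115907
  err in tool axes [-0.0001  0.001  -0.0158]
```

View pics/w2.png

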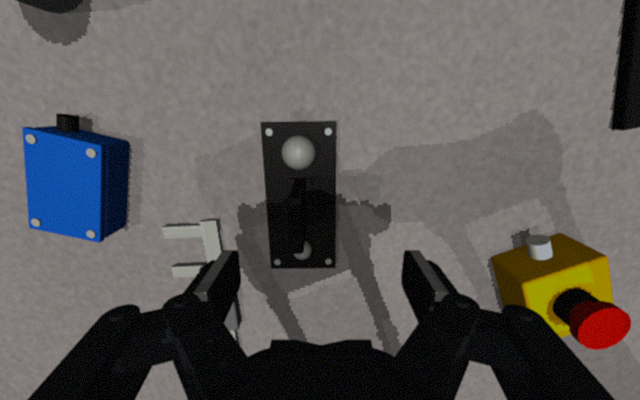

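The wrist view is consistent: handle at about (302,210) in the image, tool about 16 mm to the right of it. I'll shift, then descend.

Call:
arm_command(
  series=[
    {"dp": [0, 0, -0.07], "angular": [0, 0, 0], "gripper": 85},
    {"dp": [0, -0.01, -0.07], "angular": [0, 0, 0], "gripper": 85},
    {"dp": [0, 0, 0], "angular": [0, 0, 0], "gripper": 85},
    {"dp": [0.08, 0, 0], "angular": [0, 0, 0], "gripper": 85},
    {"dp": [0.09, 0, 0], "angular": [0, 0, 0], "gripper": 85},
    {"dp": [0.09, 0, 0], "angular": [0, 0, 0], "gripper": 85},
    {"dp": [0.06, 0, 0], "angular": [0, 0, 0], "gripper": 85},
    {"dp": [0, 0, 0], "angular": [0, 0, 0], "gripper": 85},
  ],
)

```text
clock: 4.25
position: [0.4787, 0.2596, 0.0728]
ee_rot: [0.486, 0.517, 0.479, -0.516]
contact_force: [-0.4, -0.3, 0.4]
width: 0.0852
```

Run:
```python
from h import *
T=pose(); print(T.round(4))
g=grab("wrist"); W=cloud(g)
P=W[(W[...,2]>.06)&(W[...,2]<.076)&(abs(W[...,0]-.476)<.03)&(abs(W[...,1]-.26)<.015)]
if len(P)>5:
    r=cv2.minAreaRect(P[:,:2].astype(np.float32)*1000);print(len(P),r,np.median(P[:,2]))
    print('  err in tool axes',(T[:3,:3].T@(np.r_[np.array(r[0])/1000,0]-T[:3,3]*[1,1,0])).round(4))
```

```text
[[ 0.0076  0.9977 -0.0678  0.4787]
 [-0.0058 -0.0678 -0.9977  0.2596]
 [-1.      0.008   0.0053  0.0728]
 [ 0.      0.      0.      1.    ]]
1223 ((477.02520751953125, 257.107666015625), (9.87808609008789, 43.886959075927734), 86.29645538330078) 0.07004929624246153
  err in tool axes [ 0.     -0.0015  0.0026]
```

Call:
arm_command(
  series=[
    {"dp": [0.06, -0.01, 0.01], "angular": [0, 0, 0], "gripper": 85},
    {"dp": [0.09, 0, 0], "angular": [0, 0, 0], "gripper": 85},
    {"dp": [0.09, 0, 0], "angular": [0, 0, 0], "gripper": 85},
    {"dp": [0.08, 0, 0], "angular": [0, 0, 0], "gripper": 85},
    {"dp": [0.02, 0, 0], "angular": [0, 0, 0], "gripper": 85},
    {"dp": [0, 0, 0], "angular": [0, 0, 0], "gripper": 60},
    {"dp": [0, 0, 0], "angular": [0, 0, 0], "gripper": 40},
    {"dp": [0, 0, 0], "angular": [0, 0, 0], "gripper": 30},
  ],
)

```text
clock: 5.3
position: [0.4787, 0.2585, 0.0301]
ee_rot: [0.486, 0.518, 0.479, -0.515]
contact_force: [-0.0, -0.3, -0.6]
width: 0.0318
```

Call:
arm_command(
  series=[
    {"dp": [0, 0, 0], "angular": [0, 0, 0], "gripper": 24},
    {"dp": [0, 0, 0], "angular": [0, 0, 0], "gripper": 19},
    {"dp": [0, 0, 0], "angular": [0, 0, 0], "gripper": 16},
    {"dp": [0, 0, 0], "angular": [0, 0, 0], "gripper": 13},
    {"dp": [0, 0, 0], "angular": [0, 0, 0], "gripper": 10},
    {"dp": [0, 0, 0], "angular": [0, 0, 0], "gripper": 7},
    {"dp": [0, 0, 0], "angular": [0, 0, 0], "gripper": 4},
    {"dp": [0, 0, 0], "angular": [0, 0, 0], "gripper": 2},
  ],
  grip_force=35,
)

```text
clock: 6.3
position: [0.4791, 0.2587, 0.0308]
ee_rot: [0.487, 0.518, 0.479, -0.515]
contact_force: [-0.1, 0.1, 0.4]
width: 0.0094
```

Call:
arm_command(
  series=[
    {"dp": [0, 0, 0], "angular": [0, 0, 0], "gripper": 2},
    {"dp": [0, 0, 0], "angular": [0, 0, 0], "gripper": 2},
    {"dp": [-0.02, 0, 0], "angular": [0, 0, 0], "gripper": 2},
    {"dp": [-0.04, 0, 0], "angular": [0, 0, 0], "gripper": 2},
    {"dp": [-0.06, 0, 0], "angular": [0, 0, 0], "gripper": 2},
    {"dp": [-0.06, 0, 0], "angular": [0, 0, 0], "gripper": 2},
    {"dp": [-0.04, 0, 0], "angular": [0, 0, 0], "gripper": 2},
    {"dp": [-0.02, 0, 0], "angular": [0, 0, 0], "gripper": 2},
  ],
)

```text
clock: 7.3
position: [0.4776, 0.2584, 0.0605]
ee_rot: [0.486, 0.518, 0.479, -0.516]
contact_force: [-1.5, -0.6, -2.2]
width: 0.0093
```

Run:
```python
from h import *
T=pose(); print(T.round(4),get_state()["width"])
a=grab("wrist")["image"]; b=grab("top")["image"][180:280,200:340]
cv2.imwrite("pics/lift.png",np.hstack([a[60:400,120:520],cv2.resize(b,(400,286)).copy() if 0 else cv2.copyMakeBorder(cv2.resize(b,(400,286)),0,54,0,0,0)]))
```

```text
[[ 0.0084  0.9977 -0.068   0.4776]
 [-0.0054 -0.0679 -0.9977  0.2584]
 [-1.      0.0087  0.0048  0.0605]
 [ 0.      0.      0.      1.    ]] 0.009268911109734294
```

View pics/lift.png

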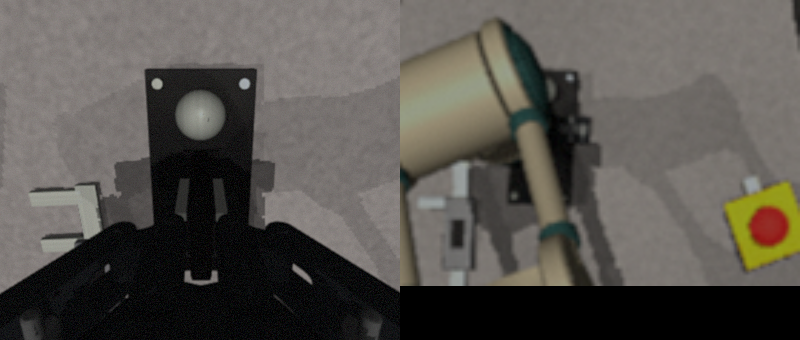

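The tray is lifted about 30 mm. The big ball sits in its pocket at (200,114) of the crop, and the handle is between the pads. I'll raise it now.

Call:
arm_command(
  series=[
    {"dp": [-0.06, 0, 0], "angular": [0, 0, 0], "gripper": 2},
    {"dp": [-0.1, 0, 0], "angular": [0, 0, 0], "gripper": 2},
    {"dp": [-0.13, 0, 0], "angular": [0, 0, 0], "gripper": 2},
    {"dp": [-0.15, 0, 0], "angular": [0, 0, 0], "gripper": 2},
    {"dp": [-0.15, 0, 0], "angular": [0, 0, 0], "gripper": 2},
    {"dp": [-0.15, 0, 0], "angular": [0, 0, 0], "gripper": 2},
    {"dp": [-0.15, 0, 0], "angular": [0, 0, 0], "gripper": 2},
    {"dp": [-0.14, 0, 0], "angular": [0, 0, 0], "gripper": 2},
  ],
)

```text
clock: 8.4
position: [0.4755, 0.2587, 0.191]
ee_rot: [0.486, 0.517, 0.479, -0.516]
contact_force: [0.1, -0.3, -2.5]
width: 0.0099
```

Call:
arm_command(
  series=[
    {"dp": [-0.14, 0, 0], "angular": [0, 0, 0], "gripper": 2},
    {"dp": [-0.12, 0, 0], "angular": [0, 0, 0], "gripper": 2},
    {"dp": [-0.1, 0, 0], "angular": [0, 0, 0], "gripper": 2},
    {"dp": [-0.06, 0, 0.03], "angular": [0, 0, 0], "gripper": 2},
    {"dp": [-0.03, 0, 0.06], "angular": [0, 0, 0], "gripper": 2},
    {"dp": [0, 0, 0.1], "angular": [0, 0, 0], "gripper": 2},
    {"dp": [0, 0, 0.14], "angular": [0, 0, 0], "gripper": 2},
    {"dp": [0, 0, 0.16], "angular": [0, 0, 0], "gripper": 2},
  ],
)

```text
clock: 9.4
position: [0.4699, 0.1966, 0.2492]
ee_rot: [0.487, 0.517, 0.48, -0.516]
contact_force: [0.1, -0.1, -3.0]
width: 0.0098
```

Run:
```python
from h import *
print(pose().round(4),get_state()["width"],get_state()["contact_force"])
```

```text
[[ 0.0076  0.9978 -0.0663  0.4699]
 [-0.0066 -0.0662 -0.9978  0.1966]
 [-0.9999  0.008   0.0061  0.2492]
 [ 0.      0.      0.      1.    ]] 0.009809284931269126 [ 0.08572281 -0.08651235 -2.97392801]
```

Call:
arm_command(
  series=[
    {"dp": [0, 0.01, 0.18], "angular": [-0.005, 0, 0], "gripper": 2},
    {"dp": [0, 0.02, 0.2], "angular": [-0.008, 0, 0], "gripper": 2},
    {"dp": [0, 0.03, 0.2], "angular": [-0.01, 0, 0], "gripper": 2},
    {"dp": [0, 0.04, 0.2], "angular": [-0.01, 0, 0], "gripper": 2},
    {"dp": [0, 0.04, 0.2], "angular": [-0.01, 0, 0], "gripper": 2},
    {"dp": [0, 0.04, 0.2], "angular": [-0.01, 0, 0], "gripper": 2},
    {"dp": [0, 0.04, 0.2], "angular": [-0.01, 0, 0], "gripper": 2},
    {"dp": [0, 0.04, 0.2], "angular": [-0.01, 0, 0], "gripper": 2},
  ],
)

```text
clock: 10.4
position: [0.4923, -0.009, 0.2491]
ee_rot: [0.515, 0.486, 0.508, -0.49]
contact_force: [-0.1, 0.3, -3.2]
width: 0.0095
```

Call:
arm_command(
  series=[
    {"dp": [0, 0.04, 0.2], "angular": [-0.01, 0, 0], "gripper": 2},
    {"dp": [0, 0.04, 0.18], "angular": [-0.01, 0, 0], "gripper": 2},
    {"dp": [0, 0.04, 0.16], "angular": [-0.01, 0, 0], "gripper": 2},
    {"dp": [0, 0.04, 0.14], "angular": [-0.01, 0, 0], "gripper": 2},
    {"dp": [0, 0.04, 0.11], "angular": [-0.005, 0, 0], "gripper": 2},
    {"dp": [0, 0.03, 0.08], "angular": [0, 0, 0], "gripper": 2},
    {"dp": [0, 0.02, 0.05], "angular": [0, 0, 0], "gripper": 2},
    {"dp": [0, 0, 0], "angular": [0, 0, 0], "gripper": 2},
  ],
)

```text
clock: 11.4
position: [0.5269, -0.1281, 0.2487]
ee_rot: [0.529, 0.468, 0.525, -0.475]
contact_force: [0.6, -0.1, -2.8]
width: 0.0095
```

```bash
cat > ball.py <<'E'
from h import *
from scipy.optimize import least_squares
import sys
T=pose(); print(T.round(4),get_state()["width"])
print('tool yaw',np.degrees(np.arctan2(T[1,1],T[0,1])).round(2))
F=np.array([.592,-.149,.130])
g=grab("wrist"); W=cloud(g); cv2.imwrite(f"pics/{sys.argv[1]}.png",g["image"])
e=T[:3,3]+T[:3,:3]@[0.0085,.046,0]   # expected ball centre
m=np.linalg.norm(W-e,axis=-1)<.025; m&=W[...,2]>T[2,3]-.030+.016
P=W[m]; r=least_squares(lambda c:np.linalg.norm(P-c,axis=1)-.014,e,loss='soft_l1',f_scale=.001)
print('expected',e.round(4),'fit',len(P),r.x.round(4),'rms',np.sqrt(np.mean(r.fun**2)))
print('focus-ball tool axes',(T[:3,:3].T@(F-r.x)).round(4),'units',(T[:3,:3].T@(F-r.x)/.12).round(3))
# plate level: fit plane to the far plate top
L=(W-T[:3,3])@T[:3,:3]
q=(abs(L[...,2])<.03)&(L[...,1]>.025)&(L[...,1]<.068)&(abs(W[...,2]-(T[2,3]-.02))<.006)&(np.hypot(L[...,1]-.046,L[...,2])>.017)
Q=W[q]
if len(Q)>50:
    A=np.linalg.lstsq(np.c_[Q[:,:2]-Q[:,:2].mean(0),np.ones(len(Q))],Q[:,2],rcond=None)[0]; print('plate slopes',A.round(4),len(Q))
E
python3 ball.py w3
```

```text
[[-0.0024  0.9938  0.1115  0.5269]
 [-0.0105  0.1115 -0.9937 -0.1281]
 [-0.9999 -0.0035  0.0101  0.2487]
 [ 0.      0.      0.      1.    ]] 0.009514664877336007
tool yaw 6.4
expected [ 0.5726 -0.1231  0.2401] fit 2027 [ 0.572  -0.1274  0.2388] rms 0.0004429789315557932
focus-ball tool axes [0.109  0.0178 0.0225] units [0.909 0.149 0.188]
plate slopes [-0.0166 -0.0129  0.2275] 4362
```

View pics/w3.png

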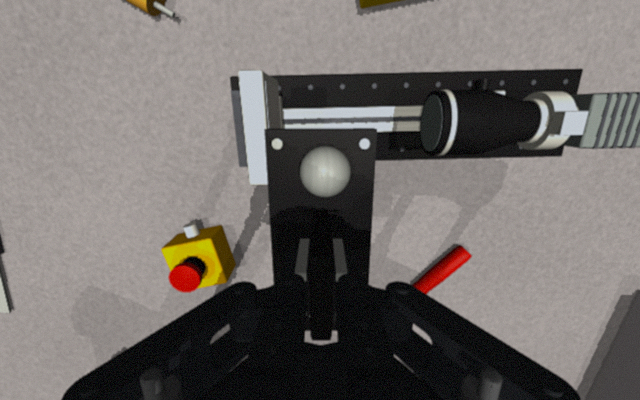

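The wrist view shows the big ball in its pocket at (325,172), the panel on the left at (255,125) and the lens front at (432,120). The tray is nearly level. I'll finish the lateral shift above the gap and then measure ball and gauge together with the wrist camera.

Call:
arm_command(
  series=[
    {"dp": [0, 0.02, 0.03], "angular": [-0.004, 0, 0], "gripper": 2},
    {"dp": [0, 0.04, 0.05], "angular": [-0.004, 0, 0], "gripper": 2},
    {"dp": [0, 0.04, 0.05], "angular": [0, 0, 0], "gripper": 2},
    {"dp": [0, 0.03, 0.04], "angular": [0, 0, 0], "gripper": 2},
    {"dp": [0, 0.02, 0.02], "angular": [0, 0, 0], "gripper": 2},
    {"dp": [0, 0, 0], "angular": [0, 0, 0], "gripper": 2},
    {"dp": [0, 0, 0], "angular": [0, 0, 0], "gripper": 2},
    {"dp": [0, 0, 0], "angular": [0, 0, 0], "gripper": 2},
  ],
)

```text
clock: 12.45
position: [0.5487, -0.1483, 0.2488]
ee_rot: [0.532, 0.464, 0.529, -0.47]
contact_force: [-0.0, 0.8, -3.4]
width: 0.0094
```

```bash
cat >> ball.py <<'E'
a=np.radians(7); ex=np.array([np.cos(a),np.sin(a)]); ey=np.array([-np.sin(a),np.cos(a)])
G=(W[...,:2]-F[:2]); gx=G@ex; gy=G@ey; z=W[...,2]
p=(abs(gx)<.06)&(gy>.05)&(gy<.12)&(z>.155)&(z<.18)
l=(abs(gx)<.05)&(gy<-.055)&(gy>-.12)&(z>.11)&(z<.167)
for n,k in(('panel',p),('lens',l)):
    if k.sum()>20: print(n,k.sum(),'gx 1-99%',np.percentile(gx[k],[1,99]).round(4),'gy',np.percentile(gy[k],[1,99]).round(4),'zmax',np.percentile(z[k],99).round(4))
E
python3 ball.py w4
```

```text
[[-0.003   0.9919  0.1269  0.5487]
 [-0.0095  0.1269 -0.9919 -0.1483]
 [-1.     -0.0042  0.0091  0.2488]
 [ 0.      0.      0.      1.    ]] 0.009397134594452275
tool yaw 7.29
expected [ 0.5943 -0.1425  0.2401] fit 2018 [ 0.5944 -0.144   0.2388] rms 0.00044370886388292295
focus-ball tool axes [ 0.1089 -0.0025  0.0037] units [ 0.907 -0.021  0.031]
plate slopes [-0.0165 -0.012   0.2275] 4561
panel 3529 gx 1-99% [-0.0411  0.0416] gy [0.0657 0.0941] zmax 0.1717
lens 4208 gx 1-99% [-0.024  0.029] gy [-0.1193 -0.073 ] zmax 0.1592
```

View pics/w4.png

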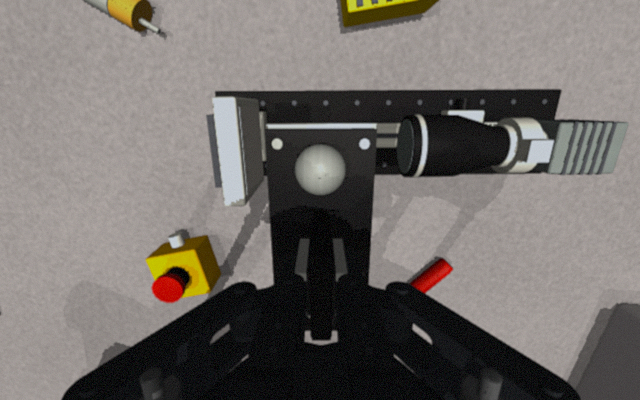

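The view shows the tray above the gap, ball at (320,168), with the panel (230,150) and lens (405,145) clear on either side. Gauge measured by the wrist camera agrees with the top view to 3 mm. I'll make a small correction and descend.

Call:
arm_command(
  series=[
    {"dp": [0.01, -0.01, 0.02], "angular": [0, 0, 0], "gripper": 2},
    {"dp": [0.03, -0.005, 0.025], "angular": [0, 0, 0], "gripper": 2},
    {"dp": [0.06, 0, 0], "angular": [0, 0, 0], "gripper": 2},
    {"dp": [0.08, 0, 0], "angular": [0, 0, 0], "gripper": 2},
    {"dp": [0.08, 0, 0], "angular": [0, 0, 0], "gripper": 2},
    {"dp": [0.08, 0, 0], "angular": [0, 0, 0], "gripper": 2},
    {"dp": [0.06, 0, 0], "angular": [0, 0, 0], "gripper": 2},
    {"dp": [0.03, 0, 0], "angular": [0, 0, 0], "gripper": 2},
  ],
)

```text
clock: 13.5
position: [0.5466, -0.1544, 0.1929]
ee_rot: [0.532, 0.464, 0.53, -0.471]
contact_force: [0.2, -0.4, -3.3]
width: 0.0095
```

Call:
arm_command(
  series=[
    {"dp": [0.03, 0, 0], "angular": [0, 0, 0], "gripper": 2},
    {"dp": [0.06, 0, 0], "angular": [0, 0, 0], "gripper": 2},
    {"dp": [0.08, 0, 0], "angular": [0, 0, 0], "gripper": 2},
    {"dp": [0.08, 0, 0], "angular": [0, 0, 0], "gripper": 2},
    {"dp": [0.08, 0, 0], "angular": [0, 0, 0], "gripper": 2},
    {"dp": [0.05, 0, 0], "angular": [0, 0, 0], "gripper": 2},
    {"dp": [0.02, 0, 0], "angular": [0, 0, 0], "gripper": 2},
    {"dp": [0, 0, 0], "angular": [0, 0, 0], "gripper": 2},
  ],
)

```text
clock: 14.5
position: [0.5466, -0.1549, 0.1414]
ee_rot: [0.532, 0.464, 0.53, -0.471]
contact_force: [0.6, 0.1, -3.0]
width: 0.0094
```

```bash
python3 ball.py w5; python3 -c "
from h import *
print(get_state()['contact_force'])
g=grab('scene')['image'][90:230,150:310]; cv2.imwrite('pics/s5.png',cv2.resize(g,None,fx=4,fy=4,interpolation=cv2.INTER_CUBIC))"
```

```text
[[-0.0045  0.9919  0.1271  0.5466]
 [-0.0089  0.127  -0.9919 -0.1549]
 [-1.     -0.0056  0.0083  0.1414]
 [ 0.      0.      0.      1.    ]] 0.009398442076843894
tool yaw 7.3
expected [ 0.5921 -0.1492  0.1326] fit 2027 [ 0.5921 -0.1502  0.1314] rms 0.00044257399905477866
focus-ball tool axes [ 0.0014  0.     -0.0012] units [ 0.011  0.    -0.01 ]
plate slopes [-0.0177 -0.0108  0.1201] 4573
panel 12324 gx 1-99% [-0.0409  0.0419] gy [0.0655 0.0941] zmax 0.1715
lens 13502 gx 1-99% [-0.0228  0.0289] gy [-0.119  -0.0728] zmax 0.159
[-0.24398955  0.01285161 -3.32644095]
```

View pics/s5.png

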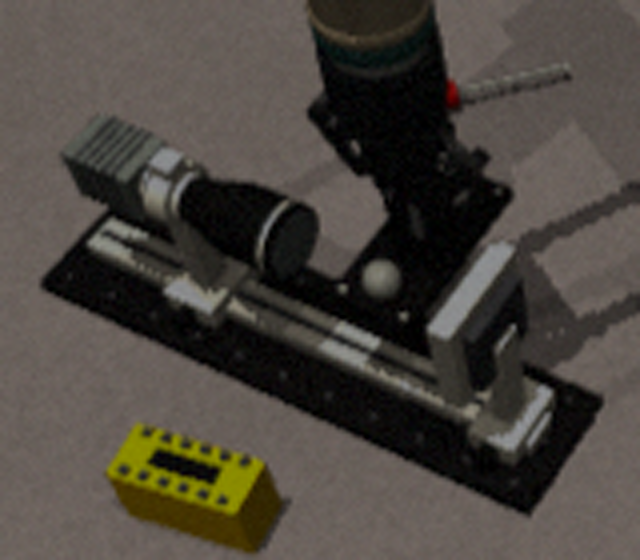

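The scene view shows the tray held between lens (290,240) and panel (475,300), with the ball at (380,278) in its pocket and clear space on both sides. The offsets are about 2 mm. I'll settle, check stillness, and hand in.

Call:
arm_command(
  series=[
    {"dp": [0.008, 0.005, 0.005], "angular": [0, 0, 0], "gripper": 2},
    {"dp": [0, 0, 0], "angular": [0, 0, 0], "gripper": 2},
    {"dp": [0, 0, 0], "angular": [0, 0, 0], "gripper": 2},
    {"dp": [0, 0, 0], "angular": [0, 0, 0], "gripper": 2},
    {"dp": [0, 0, 0], "angular": [0, 0, 0], "gripper": 2},
    {"dp": [0, 0, 0], "angular": [0, 0, 0], "gripper": 2},
    {"dp": [0, 0, 0], "angular": [0, 0, 0], "gripper": 2},
    {"dp": [0, 0, 0], "angular": [0, 0, 0], "gripper": 2},
  ],
)

```text
clock: 15.6
position: [0.548, -0.1557, 0.1417]
ee_rot: [0.533, 0.464, 0.529, -0.47]
contact_force: [-0.3, 0.2, -3.6]
width: 0.0097
```

```bash
python3 ball.py w6; python3 -c "
from rig import *
import numpy as np
s=get_state();print(np.abs(s['qd']).max(),s['contact_force'],s['width']);sign_off()"
```

```text
[[-0.002   0.9919  0.1271  0.548 ]
 [-0.0099  0.1271 -0.9918 -0.1557]
 [-0.9999 -0.0033  0.0096  0.1417]
 [ 0.      0.      0.      1.    ]] 0.009655478361448165
tool yaw 7.3
expected [ 0.5936 -0.15    0.133 ] fit 2020 [ 0.5936 -0.151   0.1318] rms 0.0004592532107232531
focus-ball tool axes [ 0.0018 -0.0014 -0.0022] units [ 0.015 -0.011 -0.018]
plate slopes [-0.0156 -0.0121  0.1205] 4571
panel 12203 gx 1-99% [-0.0409  0.0419] gy [0.0655 0.0942] zmax 0.1715
lens 13250 gx 1-99% [-0.0227  0.0288] gy [-0.119  -0.0728] zmax 0.159
0.001605593569136695 [ 0.03706982  0.28738386 -3.36395176] 0.009726397894058882
the job is handed in; nothing more can be done
```

I picked up the tray by its handle with the grip set to 35 N and carried it over the bench. I then lowered it into the gauge gap and handed the job in at about 15.7 s, with the arm still holding it.

**Last checks**
- **Ball position:** the wrist camera put the larger ball at (0.5936, −0.151, 0.1318). That is about 2 mm per axis from the focus I measured at (0.592, −0.149, 0.130), and 3 mm in all.
- **Level and still:** the tray's tilt was about 1.1°, and all joint speeds were under 0.002 rad/s.
- **Hold and contact:** the wrist force was about 3.4 N down, which fits the load, with no sign of a side push.

**Disagreements and gaps**
- **Gauge position:** the wrist camera placed the middle of the gap about 3.5 mm nearer the lens than the top camera did, and the two also differed by about 3.5 mm on the handle. I aimed between the two gauge readings, and both are well inside the tolerance.
- **Last height correction:** the final 1 mm lowering had no effect. The ball stayed about 1.8 mm high, which is within the limit.
- **Smaller ball:** after the lift the gripper hid it from the wrist camera, so I did not check it directly. The motion was gentle and nearly level.
- **Finger force:** this is the commanded value only; it was not measured.

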